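Return the deep sockets to their size-matched wells

TASK

Put the four loose steel sockets away in the socket tray: each one upright, hexagon up, fully down in the well that was made for its size (smallest socket in the smallest well, and so on up to the largest). The smallest has been dropped into the largest well by mistake, so it has to come out of there before the largest can go home. Leave the jar of screws and the tape measure where they are.

Things in the scene. Friction and masses are not known exactly. Their poses are not given: they have to be found in the camera images.
- socket_s: The smallest of the four bright steel deep sockets (wrench sockets): an upright cylinder 24 mm in outside diameter and 68 mm tall, hexagon opening up, the foot bevelled over 3 mm. Origin at the centre of its underside, z up along its axis. At the start it stands in the widest well of the tray, where it does not belong.
- socket_m: The second smallest of the four bright steel deep sockets (wrench sockets): an upright cylinder 31 mm in outside diameter and 72 mm tall, hexagon opening up, the foot bevelled over 3 mm. Origin at the centre of its underside, z up along its axis. At the start it stands on the bench.
- socket_l: The second largest of the four bright steel deep sockets (wrench sockets): an upright cylinder 38 mm in outside diameter and 76 mm tall, hexagon opening up, the foot bevelled over 3 mm. Origin at the centre of its underside, z up along its axis. At the start it stands on the bench.
- socket_xl: The largest of the four bright steel deep sockets (wrench sockets): an upright cylinder 46 mm in outside diameter and 80 mm tall, hexagon opening up, the foot bevelled over 3 mm. Origin at the centre of its underside, z up along its axis. At the start it stands on the bench.
- well_s: Grey block, 69 x 69 x 32 mm, with one round well 31 mm wide (the smallest of four), 24 mm deep, made for the 24 mm socket. Origin under the well at the centre of the underside, 5 mm above the bench; in its frame the well's floor is at z = 8 mm, the top at 32 mm; x, y along its sides. Fixed. The 4 blocks stand 2 by 2, 70 mm apart, in any order, in a black tray 152 mm square, rim 11 mm high.
- well_m: Grey block, 69 x 69 x 32 mm, with one round well 38 mm wide (the second smallest of four), 24 mm deep, made for the 31 mm socket. Origin under the well at the centre of the underside, 5 mm above the bench; in its frame the well's floor is at z = 8 mm, the top at 32 mm; x, y along its sides. Fixed. The 4 blocks stand 2 by 2, 70 mm apart, in any order, in a black tray 152 mm square, rim 11 mm high.
- well_l: Grey block, 69 x 69 x 32 mm, with one round well 45 mm wide (the second largest of four), 24 mm deep, made for the 38 mm socket. Origin under the well at the centre of the underside, 5 mm above the bench; in its frame the well's floor is at z = 8 mm, the top at 32 mm; x, y along its sides. Fixed. The 4 blocks stand 2 by 2, 70 mm apart, in any order, in a black tray 152 mm square, rim 11 mm high.
- well_xl: Grey block, 69 x 69 x 32 mm, with one round well 53 mm wide (the largest of four), 24 mm deep, made for the 46 mm socket. Origin under the well at the centre of the underside, 5 mm above the bench; in its frame the well's floor is at z = 8 mm, the top at 32 mm; x, y along its sides. Fixed. The 4 blocks stand 2 by 2, 70 mm apart, in any order, in a black tray 152 mm square, rim 11 mm high.
- screw_tub: Clear jar of screws with a red lid, 65 mm across and 86 mm tall, standing on the bench near the sockets. Origin at the centre of its underside. To be left alone.
- tape_measure: Yellow tape measure standing on its edge, 38 x 106 x 68 mm, beyond the sockets. Origin at the centre of its underside, y along its length. To be left alone.
Not all that is in view belongs to the job. Leave any purple look-alike of the socket_m alone.

How it is judged:
By the outcome, as a careful person would: the job done as asked, in the order asked, and still so for the second after the job is handed in, with the robot touching nothing.
It also fails if it takes over 93 s, if anything falls off the work surface, if the arm or the gripper's body presses on something with over 40 N, if the wrist force passes 120 N, or if a joint passes its speed limit or range.

ROBOT

A 6-joint arm with a two-finger parallel gripper is mounted at the origin on a cart in front of the work surface, level with it; the furniture and walls round the work are solid. World frame = base frame: x ahead of the robot, y to its left, z up, the work surface at z = 0. Lengths are in mm, angles in degrees, forces in N, time in s.
With the tool pointing down it reaches from about 300 to 850 mm from the base axis. Payload 4.2 kg.
Tool frame: the origin (TCP) lies midway between the tips of the shut fingers; the grasp point (between the pads) lies 19 mm behind it; z points along the fingers, y is the line along which they close (so a half turn about z gives the same grasp; the last joint's range is limited). The gripper opens to 91 mm and grips with 3 to 60 N. Pads are 32 mm wide; open, the fingers measure 118 mm over their backs; the gripper's body (76 mm by 178 mm) begins 60 mm behind the grasp point.
Start: joints at [66.52, 18.312, 89.639, -0, 72.044, -1.146], TCP at [218.506, 531.882, 213.976] pointing down, gripper open.
Joint ranges: [-177.97, 177.97], [-48.28, 115.42], [12.27, 149.76], [-77.06, 257.06], [2.81, 150.46], [-146.56, 146.56]. Speed limits (degrees/s): [147.25, 147.25, 180, 180, 180, 180].

INTERFACE

Orientations are given as [roll, pitch, yaw] about the fixed x, y, z axes, in that order (R = Rz(yaw) Ry(pitch) Rx(roll)).
In Python, from workcell import env gives the robot as it stands.
- The arm moves only by the shell command python3 -m jog 'ROWS' [FORCE]. ROWS is a JSON object of lists of equal length, an entry for each row: "jaw": the finger opening in mm, from 0 to 91.2; "slide": the shift along the tool's x, y, z in units of 30 mm (1.0 is 30 mm), a list of three; "spin": the turn about the tool's z in units of 8 degrees (1.0 is 8 degrees). In form: {"jaw": [jaw, ...], "slide": [[dx, dy, dz], ...], "spin": [spin, ...]}. A call has 1 to 10 rows; each row shifts and turns the commanded pose from where the row before left it, along the tool's axes as they then stand; what a row does not reach is not made up. A row lasts 1/10 s, in which the tool goes at most 50 mm and 8.59 degrees, less where a joint would pass 70% of its speed; a pose out of reach is approached as far as the arm can. A call is refused whole if a number of a shift passes 1 or a number of a turn 1, either way. A call with a gripper value outside its range is refused whole. The fingers move at their own pace and stop on an object; FORCE is the grip in N (left out, the last holds). Time passes only in rows, so rows that do not move let the fingers close. It gives the time, the measured TCP pose, the force, the opening and the grip force at its end, in the units of the state.
- env.state(): the state, without advancing time (a new reading comes with each control period).
- env.grab_frame(name): name is "scene" or "top" or "wrist"; returns the picture (420x560x3 uint8, red, green, blue); there is no depth.
- env.camera_model(name): a dict with "fx", "fy", "cx", "cy" (pixels), "D" ([k1, k2, p1, p2, k3] as OpenCV has them; the pictures are not rectified), "camera_from_world" (4x4, takes a point from world to camera coordinates). Camera axes: x right, y up, looking along -z (the intrinsics and any distortion apply to the point x, -y, -z); pixel columns grow to the right and rows downward; lengths in mm; the calibration is good to about 2 mm. A picture is of the moment at which its call begins: read the wrist's pose just before it. camera_model takes no time and is no camera call; for the wrist camera it gives the pose at the moment of the call.
- env.job_done(): hands the job in; it is judged then, once.
The state is a dict: "time_s": time; "qpos": joint angles; "qvel": joint speeds; "effort": joint torques, N m; "ee_pos": TCP position; "ee_rot": TCP orientation; "force": force on the tool from outside, world axes, zero at the start; "torque": the same for the moment, N m; "gripper_width": finger opening in mm; "gripper_force": force on a finger pad.
Only numpy, scipy, OpenCV 4.12 (cv2) and the standard library are available. Lean on these libraries where they do the work, as an engineer would, in place of code of your own. Each camera call takes 0.05 s, during which the arm holds its last target. There are 200 camera calls.

## Working session

There is one attempt and no reset: what is moved stays moved. The work goes in short steps, Python scripts to look and compute and a shell command to move; the robot and the scene stay as the last step left them, time stands still between calls to the robot, and variables do not carry over. Pictures are saved under pics/ and viewed, at most 17 in all, crops included, and the job is handed in when it is done.

```bash
ls; mkdir -p pics; python3 - <<'E'
from workcell import env
import cv2
for n in ("top","scene"):
    im=env.grab_frame(n); cv2.imwrite(f"pics/{n}0.png",im[:,:,::-1])
s=env.state(); print(s['ee_pos'],s['ee_rot'],s['gripper_width'],s['time_s'])
for n in ("top","scene","wrist"): print(env.camera_model(n))
E
```

```text
pics
[218.31940003 531.46165201 213.22358078] [-1.79910923e+02 -2.54744333e-03  1.57664878e+02] 91.33141533765587 0.1
{'fx': 539.5808440832163, 'fy': 539.5808440832163, 'cx': 276.8682561777169, 'cy': 218.1424430750398, 'D': array([-0.16971229,  0.        ,  0.        ,  0.        ,  0.        ]), 'camera_from_world': array([[ 9.23207407e-04, -9.99888628e-01, -1.48956362e-02,
         2.48360548e+02],
       [ 9.88698670e-01, -1.32038734e-03,  1.49910631e-01,
        -4.93882914e+02],
       [-1.49913603e-01, -1.48656943e-02,  9.88587337e-01,
        -9.38753892e+02],
       [ 0.00000000e+00,  0.00000000e+00,  0.00000000e+00,
         1.00000000e+00]])}
{'fx': 479.9648601984099, 'fy': 479.9648601984099, 'cx': 279.0677277004009, 'cy': 205.53152590778853, 'D': array([-0.16362987,  0.        ,  0.        ,  0.        ,  0.        ]), 'camera_from_world': array([[ 7.89954838e-01, -6.12872353e-01, -1.89428672e-02,
        -2.59004795e+02],
       [ 4.55279799e-01,  5.65573953e-01,  6.87638283e-01,
        -3.91729251e+02],
       [-4.10720901e-01, -5.51827493e-01,  7.25806282e-01,
        -5.43376978e+02],
       [ 0.00000000e+00,  0.00000000e+00,  0.00000000e+00,
         1.00000000e+00]])}
{'fx': 296.36513027823486, 'fy': 296.36513027823486, 'cx': 283.8286175826299, 'cy': 207.2472049778064, 'D': array([-0.01034074,  0.        ,  0.        ,  0.        ,  0.        ]), 'camera_from_world': array([[ 3.80340065e-01,  9.24844612e-01, -1.96915858e-03,
        -5.73495838e+02],
       [-8.90345964e-01,  3.65574796e-01, -2.71365313e-01,
         3.03771286e+01],
       [-2.50250873e-01,  1.04964333e-01,  9.62474410e-01,
        -3.91939111e+02],
       [ 0.00000000e+00,  0.00000000e+00,  0.00000000e+00,
         1.00000000e+00]])}
```

View pics/top0.png

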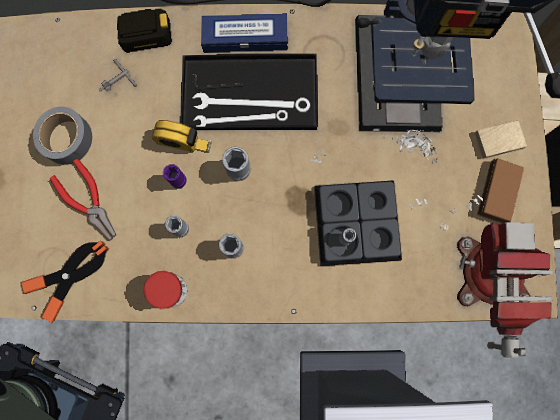

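View pics/scene0.png

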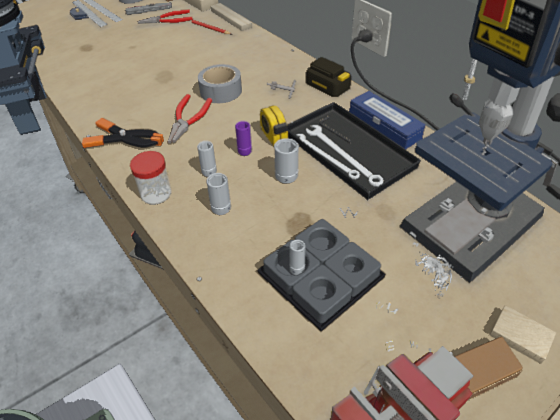

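Top view: the tray is at about (358,222), with socket_s at (349,236) in the lower-left well. The other sockets are at (236,162), (231,244) and (175,226), the purple decoy at (175,177), the jar at (163,290) and the tape at (178,135). I'll zoom in next.

```bash
cat > h.py <<'E'
import numpy as np, cv2
def cast(m,uv,z):
    """pixels -> world points on plane z"""
    K=np.array([[m['fx'],0,m['cx']],[0,m['fy'],m['cy']],[0,0,1]])
    p=cv2.undistortPoints(np.array(uv,float).reshape(-1,1,2),K,m['D']).reshape(-1,2)
    T=m['camera_from_world']; R=T[:3,:3]; c=-R.T@T[:3,3]
    d=np.c_[p[:,0],-p[:,1],-np.ones(len(p))]@R
    return c+d*((z-c[2])/d[:,2])[:,None]
def proj(m,P):
    K=np.array([[m['fx'],0,m['cx']],[0,m['fy'],m['cy']],[0,0,1]])
    T=m['camera_from_world']; q=np.array(P,float)@T[:3,:3].T+T[:3,3]
    return cv2.projectPoints(q*[1,-1,-1],np.zeros(3),np.zeros(3),K,m['D'])[0].reshape(-1,2)
E
python3 - <<'E'
import cv2
a=cv2.imread('pics/top0.png')
cv2.imwrite('pics/topc.png',cv2.resize(a[120:320,110:420],None,fx=2.55,fy=2.55,interpolation=cv2.INTER_CUBIC))
b=cv2.imread('pics/scene0.png')
cv2.imwrite('pics/scenec.png',cv2.resize(b[100:330,120:400],None,fx=2.5,fy=2.5,interpolation=cv2.INTER_CUBIC))
E
```

```text
(no output)
```

View pics/topc.png

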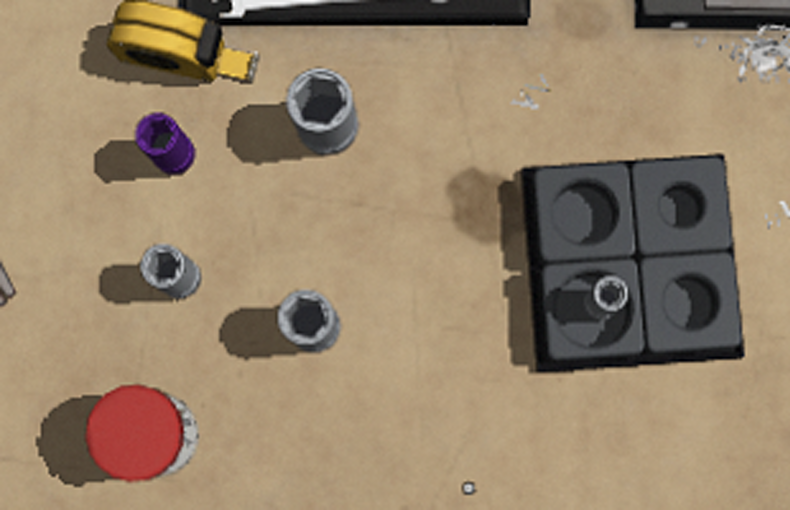

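View pics/scenec.png

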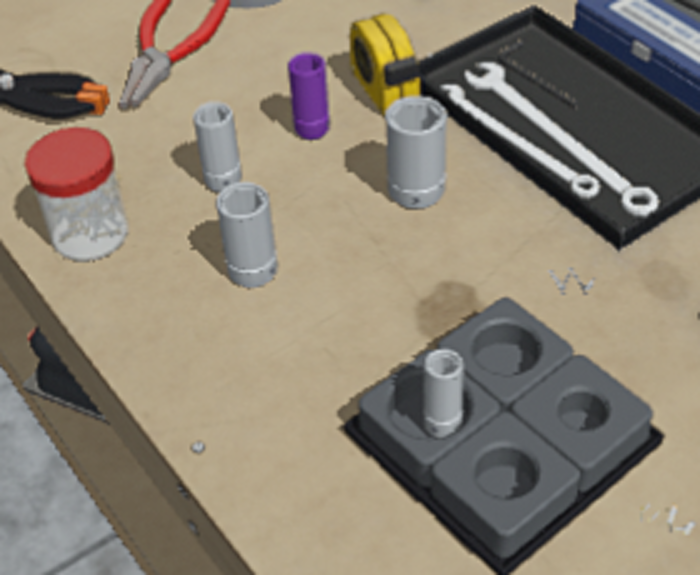

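```bash
python3 - <<'E'
from workcell import env; from h import *
m=env.camera_model('top'); sm=env.camera_model('scene')
f=lambda l:[(u/2.55+110,v/2.55+120) for u,v in l]
g=lambda l:[(u/2.5+120,v/2.5+100) for u,v in l]
top=[('s',(610,293),81,(444,363)),('m',(165,266),72,(216,114)),('l',(307,320),76,(244,201)),('xl',(320,97),80,(416,113)),('wl',(586,212),37,(507,348)),('ws',(683,205),37,(583,410)),('wm',(691,302),37,(507,473)),('wxl',(592,310),37,None),('tub',(134,432),86,(70,158)),('purple',(158,134),72,(308,65))]
for n,t,z,s in top:
    P=cast(m,f([t]),z)[0]
    print(n,P.round(1), cast(sm,g([s]),z)[0].round(1) if s else '', )
# enclosing blob of bright steel widths and block corners
c=cast(m,f([(533,172),(724,155),(743,346),(546,361)]),[37]*1 and 37); print(c.round(1)); print(c.mean(0),np.linalg.norm(np.diff(c[[0,1,2,3,0]],axis=0),axis=1))
for i in range(4):
    d=c[(i+1)%4]-c[i]; print(np.degrees(np.arctan2(d[1],d[0])))
E
```

```text
s [458.1 122.6  81. ] [457.4 118.   81. ]
m [478.2 427.9  72. ] [480.2 423.4  72. ]
l [440.5 328.3  76. ] [442.3 322.9  76. ]
xl [595.6 321.1  80. ] [594.5 318.5  80. ]
wl [521.8 133.4  37. ] [521.1 128.5  37. ]
ws [526.9  63.4  37. ] [525.1  59.1  37. ]
wm [456.8  59.5  37. ] [455.4  53.6  37. ]
wxl [451.3 130.3  37. ] 
tub [363.5 443.4  86. ] [362.  434.1  86. ]
purple [571.9 435.9  72. ] [570.9 429.   72. ]
[[551.  171.1  37. ]
 [563.7  32.2  37. ]
 [425.3  23.   37. ]
 [415.2 163.3  37. ]]
[488.81301775  97.41375315  37.        ] [139.41500169 138.76737674 140.71904823 136.01625257]
-84.78338319846172
-176.1702470699308
94.08076982869872
3.263789893560095
```

```bash
python3 -m jog '{"jaw":[91,91,91,91,91,91,91,91,91,91],"slide":[[0,0,0],[0,0,0],[0,0,0],[-1,-1,0],[-1,-1,0],[-1,-1,0],[-1,-1,0],[-1,-1,0],[-1,-1,0],[-1,-1,0]],"spin":[-0.93,-0.93,-0.93,0,0,0,0,0,0,0]}' 20; python3 -m jog '{"jaw":[91,91,91,91,91,91,91,91],"slide":[[-0.1,-1,0],[-0.1,-1,0],[-0.1,-1,0],[-0.1,-1,0],[0,-1,0],[0,-0.8,0],[0,0,0],[0,0,0]],"spin":[0,0,0,0,0,0,0,0]}'; python3 - <<'E'
from workcell import env; from h import *
s=env.state(); m=env.camera_model('wrist'); im=env.grab_frame('wrist'); cv2.imwrite('pics/w1.png',im[:,:,::-1]); 
T=m['camera_from_world']; print(s['ee_pos'],s['ee_rot'],-T[:3,:3].T@T[:3,3]-s['ee_pos'], s['time_s'])
np.save('w1.npy',m,allow_pickle=True)
E
```

```text
time_s: 1.1
ee_pos: [429.2, 320.3, 213.7]
ee_rot: [-180.0, -0.0, 180.0]
force: [0.5, 0.6, 0.2]
gripper_width: 90.6
gripper_force: 0.0
time_s: 1.9
ee_pos: [440.4, 147.8, 213.8]
ee_rot: [180.0, -0.0, 179.9]
force: [-0.8, 0.2, -0.2]
gripper_width: 91.0
gripper_force: 0.0
[440.36397252 147.84040877 213.84471771] [ 1.79964256e+02 -1.07137151e-02  1.79916297e+02] [-77.03337482  -0.31497621 171.14476555] 1.9
```

View pics/w1.png

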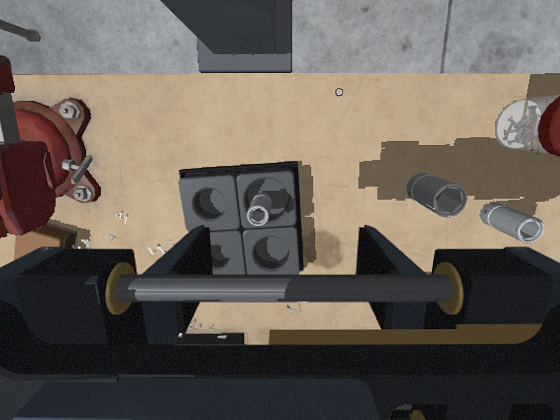

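Wrist view (image up is towards the robot): the rim of socket_s is at (258,215), the xl well at (267,197), the m well at (210,203), the l well at (270,250), and socket_l's rim at (450,201). The s well is partly hidden behind the finger.

```bash
python3 - <<'E'
from h import *
m=np.load('w1.npy',allow_pickle=True).item()
for n,uv,z in [('s',(258,215),81),('wm',(210,203),37),('wxl',(267,197),37),('wl',(271,250.5),37),('l',(450,201),76)]:
    print(n,cast(m,[uv],z)[0].round(1))
a=cv2.imread('pics/w1.png')[150:280,170:310]
cv2.imwrite('pics/w1c.png',cv2.resize(a,None,fx=4.5,fy=4.5,interpolation=cv2.INTER_CUBIC))
E
```

```text
s [457.5 119.6  81. ]
wm [455.8  57.6  37. ]
wxl [448.4 127.   37. ]
wl [518.4 130.9  37. ]
l [443.7 326.9  76. ]
```

View pics/w1c.png

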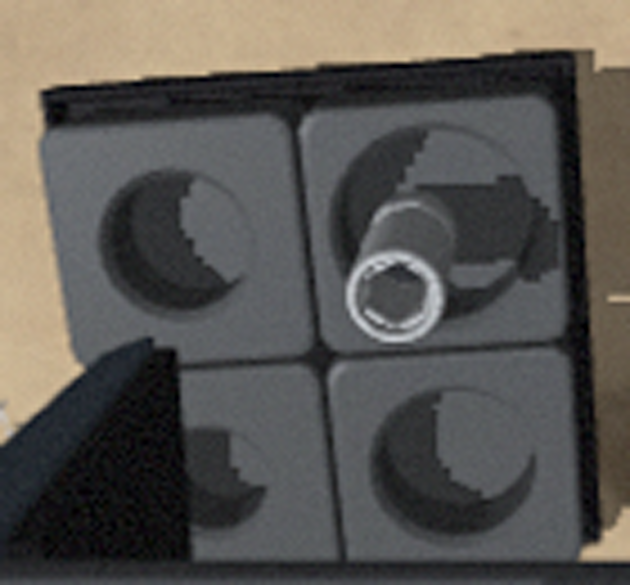

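```bash
python3 -m jog '{"jaw":[70,60,60,60,60,60,60,60,60],"slide":[[-0.58,-0.92,0],[0,0,1],[0,0,1],[0,0,1],[0,0,1],[0,0,1],[0,0,0.47],[0,0,0],[0,0,0]],"spin":[0,0,0,0,0,0,0,0,0]}' 25; python3 -m jog '{"jaw":[10,10,10,10,10,10,10],"slide":[[0,0,0],[0,0,0],[0,0,0],[0,0,0],[0,0,0],[0,0,0],[0,0,0]],"spin":[0,0,0,0,0,0,0]}'
```

```text
time_s: 2.85
ee_pos: [458.2, 121.1, 50.0]
ee_rot: [180.0, 0.0, -180.0]
force: [0.3, -0.7, 0.3]
gripper_width: 59.7
gripper_force: 0.0
time_s: 3.55
ee_pos: [458.0, 120.3, 50.1]
ee_rot: [180.0, 0.0, 180.0]
force: [-0.4, 0.3, 2.6]
gripper_width: 23.4
gripper_force: 25.0
```

```bash
python3 -m jog '{"jaw":[10,10,10,10,10,10,10],"slide":[[0,0,-0.8],[0,0,-0.8],[-0.75,-0.65,0],[-0.75,-0.65,0],[-0.75,-0.65,0],[0,0,0],[0,0,0]],"spin":[0,0,0,0,0,0,0]}'; python3 - <<'E'
from workcell import env; from h import *
s=env.state(); m=env.camera_model('wrist'); im=env.grab_frame('wrist'); cv2.imwrite('pics/w2.png',cv2.resize(im[150:300,180:380,::-1],None,fx=3,fy=3,interpolation=cv2.INTER_CUBIC)); 
p=s['ee_pos']; print(p); 
q=proj(m,[[p[0],p[1],p[2]+31],[521.2,131.7,37],[525.7,61.8,37],[p[0],p[1],p[2]-37],[455.8,57.3,37],[451.3,127.2,37]]); print(q,(q-[180,150])*3)
E
```

```text
time_s: 4.25
ee_pos: [524.8, 61.4, 97.2]
ee_rot: [180.0, -0.1, 179.9]
force: [-0.4, 0.2, -1.4]
gripper_width: 23.1
gripper_force: 25.0
[524.79941127  61.38279597  97.15977214]
[[284.72940762 275.95998546]
 [370.31177064 217.01295117]
 [284.97440489 222.38107971]
 [284.51302526 231.11640072]
 [278.97015845 135.02746536]
 [371.39081442 128.79838875]] [[314.18822285 377.87995638]
 [570.93531193 201.03885352]
 [314.92321468 217.14323913]
 [313.53907579 243.34920217]
 [296.91047534 -44.91760391]
 [574.17244325 -63.60483375]]
```

View pics/w2.png

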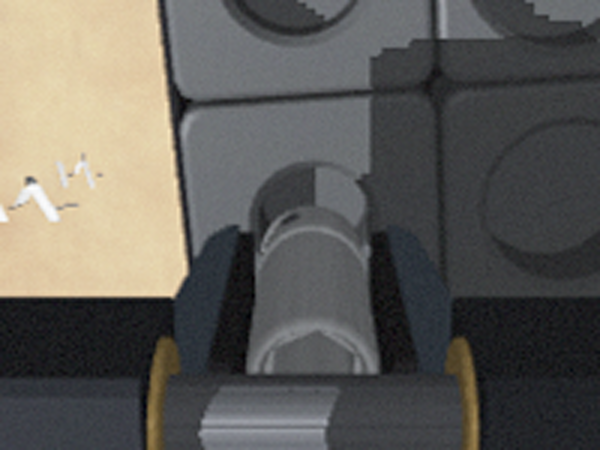

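Socket_s is held upright. The s well is centred at about (311,216) in the crop and the foot sits directly over it, so I'll lower it.

```bash
python3 -m jog '{"jaw":[10,10,10,10,10,10],"slide":[[-0.02,-0.02,0.6],[0,0,0.5],[0,0,0.3],[0,0,0.14],[0,0,0],[0,0,0]],"spin":[0,0,0,0,0,0]}'
```

```text
time_s: 4.9
ee_pos: [526.2, 61.4, 52.1]
ee_rot: [180.0, 0.1, -180.0]
force: [0.5, 0.0, -2.0]
gripper_width: 23.3
gripper_force: 25.0
```

```bash
python3 -m jog '{"jaw":[10,10,10,40,40,40,40,40],"slide":[[0,0,0.05],[0,0,0],[0,0,0],[0,0,0],[0,0,0],[0,0,0],[0,0,-1],[0,0,-1]],"spin":[0,0,0,0,0,0,0,0]}'; python3 -m jog '{"jaw":[40,91,91,91,91,91,91,91,91,91],"slide":[[0,0,-1],[-0.2,1,0],[-0.3,1,0],[-0.3,1,0],[-0.3,1,0],[-0.3,1,0],[-0.3,1,0],[-0.3,1,0],[0,1,0],[0,0,0]],"spin":[0,0,0,0,0,0,0,0,0,0]}'; python3 - <<'E'
from workcell import env; from h import *
s=env.state(); m=env.camera_model('wrist'); im=env.grab_frame('wrist'); cv2.imwrite('pics/w3.png',im[:,:,::-1]); 
im=env.grab_frame('scene'); cv2.imwrite('pics/s3.png',cv2.resize(im[100:330,120:400,::-1],None,fx=2.5,fy=2.5))
np.save('w3.npy',m,allow_pickle=True); print(s['ee_pos'],proj(m,[[595,320,80],[595,320,0]]))
E
```

```text
time_s: 5.7
ee_pos: [525.2, 61.0, 110.2]
ee_rot: [-180.0, -0.1, 180.0]
force: [0.9, 0.4, -0.2]
gripper_width: 40.3
gripper_force: 0.0
time_s: 6.7
ee_pos: [585.9, 304.7, 139.7]
ee_rot: [179.9, 0.0, -179.8]
force: [0.4, -0.8, 0.5]
gripper_width: 91.1
gripper_force: 0.0
[585.91096188 304.66120481 139.70835017] [[302.78523813 231.79527609]
 [298.18861009 205.98613605]]
```

View pics/w3.png

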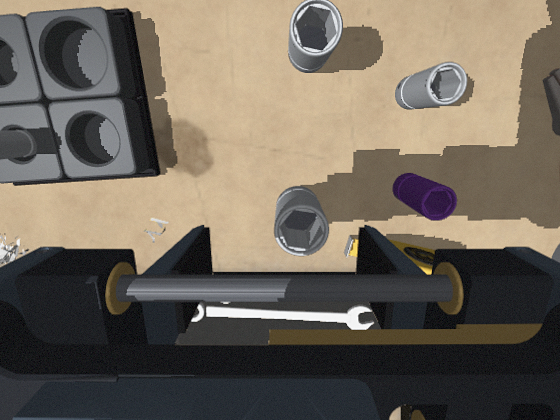

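View pics/s3.png

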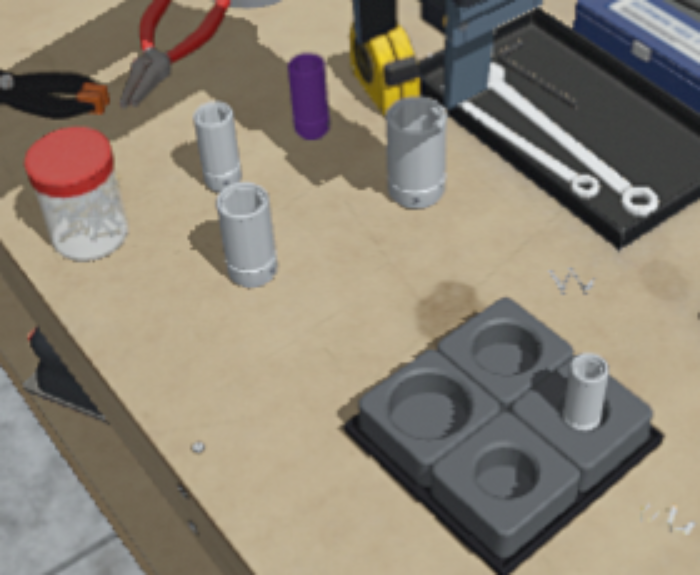

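Socket_s is home in its well at crop (588,385). The xl rim is at (302,231), which matches the prediction. The tape's blade at (350,245) is close to the left finger, so I'll turn the jaws away from it before descending.

```bash
python3 -m jog '{"jaw":[75,70,70,70,70,70,70,70,70,70],"slide":[[-0.29,0.52,0],[0,0,0],[0,0,0],[0,0,0],[0,0,0.6],[0,0,0.9],[0,0,0.9],[0,0,0.7],[0,0,0.39],[0,0,0]],"spin":[0,-1,-1,-1,-1,-1,0,0,0,0]}'; python3 -m jog '{"jaw":[30,30,30,30,30,30,30],"slide":[[0,0,0],[0,0,0],[0,0,0],[0,0,0],[0,0,0],[0,0,0],[0,0,0]],"spin":[0,0,0,0,0,0,0]}' 40
```

```text
time_s: 7.8
ee_pos: [593.7, 315.1, 33.9]
ee_rot: [180.0, -0.2, -140.1]
force: [-1.1, -1.0, 0.3]
gripper_width: 70.2
gripper_force: 0.0
time_s: 8.5
ee_pos: [594.9, 317.5, 36.8]
ee_rot: [180.0, 0.1, -140.0]
force: [-1.0, 2.2, 5.6]
gripper_width: 45.2
gripper_force: 40.0
```

```bash
python3 -m jog '{"jaw":[30,30,30,30,30],"slide":[[0,0,-0.5],[0,0,-0.9],[0,0,-0.9],[0,0,-0.5],[0,0,0]],"spin":[0,1,1,1,1]}'; python3 -m jog '{"jaw":[30,30,30,30,30,30,30,30,30,30],"slide":[[0,0,0],[0.68,-0.9,0],[0.68,-0.9,0],[0.68,-0.9,0],[0.68,-0.9,0],[0.68,-0.9,0],[0.68,-0.9,0],[0.68,-0.9,0],[0,0,0],[0,0,0]],"spin":[1,0,0,0,0,0,0,0,0,0]}'; python3 - <<'E'
from workcell import env; from h import *
s=env.state(); m=env.camera_model('wrist'); im=env.grab_frame('wrist'); cv2.imwrite('pics/w4.png',cv2.resize(im[100:300,150:420,::-1],None,fx=2.9,fy=2.9,interpolation=cv2.INTER_CUBIC)); 
p=s['ee_pos']; print(p,s['ee_rot']); 
q=proj(m,[[p[0],p[1],p[2]+45],[p[0],p[1],p[2]-35],[521.2,131.7,37],[451.3,127.2,37]]); print((q-[150,100])*2.9)
E
```

```text
time_s: 9.0
ee_pos: [596.1, 316.9, 122.6]
ee_rot: [179.9, 0.3, -172.3]
force: [0.6, 0.2, -4.6]
gripper_width: 45.3
gripper_force: 40.0
time_s: 10.0
ee_pos: [451.8, 127.2, 119.9]
ee_rot: [180.0, 0.1, 179.9]
force: [1.2, -0.4, -4.4]
gripper_width: 45.6
gripper_force: 40.0
[451.79495466 127.19409758 119.88287353] [1.79995294e+02 5.52585043e-02 1.79926560e+02]
[[390.843414   552.51272113]
 [390.0864468  382.54932924]
 [403.68809356 528.57236267]
 [389.86027794 326.40058061]]
```

View pics/w4.png

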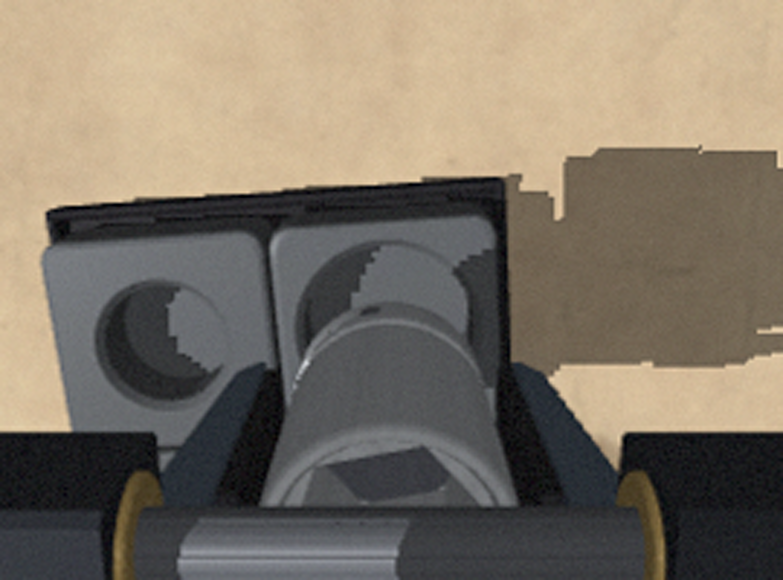

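The xl well is centred at about (384,324) and the foot at about (388,382). I need a shift of about 1.5 mm in -y, then I'll lower.

```bash
python3 -m jog '{"jaw":[30,30,30,30,30,30,30],"slide":[[0.03,-0.05,0.6],[0,0,0.7],[0,0,0.5],[0,0,0.3],[0,0,0.2],[0,0,0],[0,0,0]],"spin":[0,0,0,0,0,0,0]}'
```

```text
time_s: 10.75
ee_pos: [451.6, 126.5, 50.8]
ee_rot: [180.0, 0.1, -180.0]
force: [0.2, 0.0, -4.2]
gripper_width: 45.6
gripper_force: 40.0
```

```bash
python3 -m jog '{"jaw":[30,30,30,62,62,62,62,62,62],"slide":[[0,0,0.05],[0,0,0],[0,0,0],[0,0,0],[0,0,0],[0,0,0],[0,0,0],[0,0,-0.9],[0,0,-0.9]],"spin":[0,0,0,0,0,0,0,0,0]}'; python3 -m jog '{"jaw":[91,91,91,91,91,91,91,91,91,91],"slide":[[0,0,-0.9],[0.1,0.8,0],[0.1,1,0],[0.1,1,0],[0,1,0],[0,1,0],[0,1,0],[0,0,0],[0,0,0],[0,0,0]],"spin":[0,0,0,0,0,0,0,0,0,0]}'; python3 - <<'E'
from workcell import env; from h import *
s=env.state(); m=env.camera_model('wrist'); im=env.grab_frame('wrist'); cv2.imwrite('pics/w5.png',im[:,:,::-1]); 
np.save('w5.npy',m,allow_pickle=True); print(s['ee_pos'],proj(m,[[442,326,76],[479,426,72]]))
E
```

```text
time_s: 11.65
ee_pos: [450.2, 126.0, 102.9]
ee_rot: [-180.0, -0.1, 180.0]
force: [-0.3, -0.9, -0.0]
gripper_width: 62.2
gripper_force: 0.0
time_s: 12.65
ee_pos: [441.7, 299.3, 129.7]
ee_rot: [-180.0, -0.0, 180.0]
force: [-0.5, -0.4, 0.3]
gripper_width: 90.8
gripper_force: 0.0
[441.66074935 299.32808893 129.73523716] [[317.83083598 224.17217821]
 [433.6130161  263.78098941]]
```

View pics/w5.png

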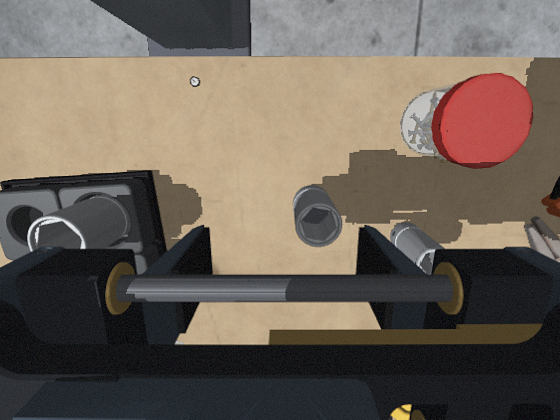

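The l rim is at (318,223), as predicted. The xl socket is standing in its well at the left. Next I'll grasp l.

```bash
python3 -m jog '{"jaw":[70,70,70,70,70,70,70],"slide":[[-0.01,0.89,0],[0,0,0.8],[0,0,0.9],[0,0,0.9],[0,0,0.54],[0,0,0],[0,0,0]],"spin":[0,0,0,0,0,0,0]}'; python3 -m jog '{"jaw":[25,25,25,25,25,25,25],"slide":[[0,0,0],[0,0,0],[0,0,0],[0,0,0],[0,0,0],[0,0,0],[0,0,0]],"spin":[0,0,0,0,0,0,0]}' 35
```

```text
time_s: 13.4
ee_pos: [442.7, 326.4, 36.2]
ee_rot: [180.0, 0.0, 179.9]
force: [-0.7, -0.6, 0.8]
gripper_width: 70.0
gripper_force: 0.0
time_s: 14.1
ee_pos: [442.4, 327.1, 36.2]
ee_rot: [180.0, 0.0, 180.0]
force: [-1.0, 0.2, 4.3]
gripper_width: 37.4
gripper_force: 35.0
```

```bash
python3 -m jog '{"jaw":[25,25,25],"slide":[[0,0,-0.9],[0,0,-0.9],[0,0,-0.9]],"spin":[0,0,0]}'; python3 -m jog '{"jaw":[25,25,25,25,25,25,25,25,25],"slide":[[-0.52,-0.94,0],[-0.52,-0.94,0],[-0.52,-0.94,0],[-0.52,-0.94,0],[-0.54,-0.94,0],[0,-0.94,0],[0,-0.92,0],[0,0,0],[0,0,0]],"spin":[0,0,0,0,0,0,0,0,0]}'; python3 - <<'E'
from workcell import env; from h import *
s=env.state(); m=env.camera_model('wrist'); im=env.grab_frame('wrist'); cv2.imwrite('pics/w6.png',cv2.resize(im[100:300,150:420,::-1],None,fx=2.9,fy=2.9,interpolation=cv2.INTER_CUBIC)); 
p=s['ee_pos']; print(p,s['ee_rot']); 
q=proj(m,[[p[0],p[1],p[2]-36],[521.2,130.3,37]]); print((q-[150,100])*2.9)
E
```

```text
time_s: 14.4
ee_pos: [441.4, 326.4, 116.5]
ee_rot: [-179.9, -0.1, 180.0]
force: [-0.8, 1.0, -3.9]
gripper_width: 37.3
gripper_force: 35.0
time_s: 15.3
ee_pos: [520.3, 129.7, 116.0]
ee_rot: [180.0, -0.1, 179.9]
force: [0.5, 1.0, -3.7]
gripper_width: 37.2
gripper_force: 35.0
[520.2939016  129.69823556 115.9965685 ] [ 1.79989903e+02 -9.11465669e-02  1.79898098e+02]
[[390.02195619 381.57138399]
 [391.76941478 335.17463661]]
```

View pics/w6.png

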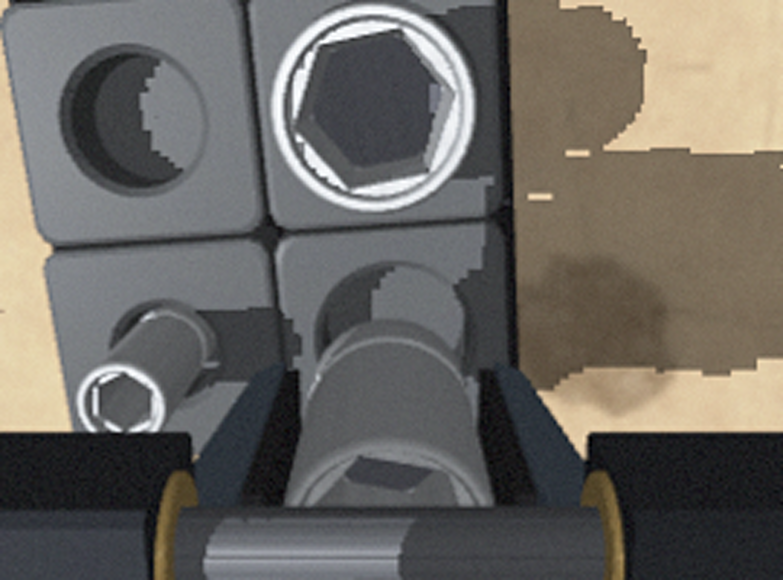

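The l well is centred at about (391,334) and matches the target to within a millimetre, so I'll lower. Both s and xl are seated.

```bash
python3 -m jog '{"jaw":[25,25,25,25,25,25,25],"slide":[[-0.03,0,0.6],[0,0,0.7],[0,0,0.5],[0,0,0.2],[0,0,0.15],[0,0,0],[0,0,0]],"spin":[0,0,0,0,0,0,0]}'
```

```text
time_s: 16.05
ee_pos: [522.3, 130.5, 52.9]
ee_rot: [180.0, 0.1, -180.0]
force: [0.7, -0.1, -2.7]
gripper_width: 37.3
gripper_force: 35.0
```

```bash
python3 -m jog '{"jaw":[25,25,25,54,54,54,54,54,54],"slide":[[0,0,0.08],[0,0,0],[0,0,0],[0,0,0],[0,0,0],[0,0,0],[0,0,0],[0,0,-0.9],[0,0,-0.9]],"spin":[0,0,0,0,0,0,0,0,0]}'; python3 -m jog '{"jaw":[54,91,91,91,91,91,91,91,91,91],"slide":[[0,0,-0.9],[0,0.8,0],[0,1,0],[0.2,1,0],[0.2,1,0],[0.2,1,0],[0.2,1,0],[0.2,1,0],[0.2,1,0],[0.2,1,0]],"spin":[0,0,0,0,0,0,0,0,0,0]}'; python3 -m jog '{"jaw":[91,91],"slide":[[0,0,0],[0,0,0]],"spin":[0,0]}'; python3 - <<'E'
from workcell import env; from h import *
s=env.state(); m=env.camera_model('wrist'); im=env.grab_frame('wrist'); cv2.imwrite('pics/w7.png',im[:,:,::-1]); 
np.save('w7.npy',m,allow_pickle=True); print(s['ee_pos'],proj(m,[[479,426,72],[479,426,0]]))
E
```

```text
time_s: 16.95
ee_pos: [521.1, 130.0, 103.9]
ee_rot: [-180.0, -0.1, 180.0]
force: [-0.2, 0.0, 0.4]
gripper_width: 53.9
gripper_force: 0.0
time_s: 17.95
ee_pos: [479.4, 395.3, 130.9]
ee_rot: [180.0, 0.0, 180.0]
force: [1.0, 1.5, -0.2]
gripper_width: 91.1
gripper_force: 0.0
time_s: 18.15
ee_pos: [479.5, 394.3, 130.6]
ee_rot: [-180.0, -0.0, -179.9]
force: [-0.8, -0.7, -0.6]
gripper_width: 91.2
gripper_force: 0.0
[479.45727963 394.29796148 130.64935229] [[323.38351327 221.31749939]
 [314.67628841 199.60556226]]
```

View pics/w7.png

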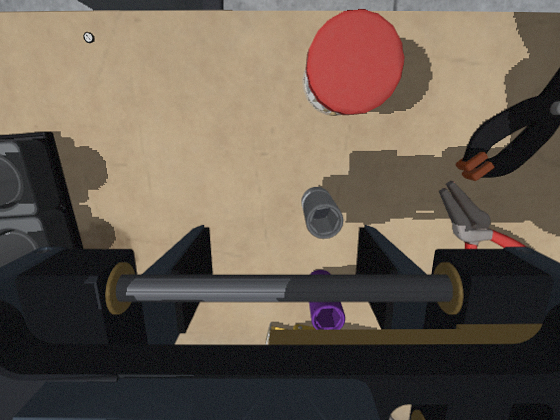

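The m rim is at (323,221), exactly as predicted. Next I'll grasp m.

```bash
python3 -m jog '{"jaw":[65,62,62,62,62,62,62],"slide":[[0.01,0.9,0],[0,0.15,0.8],[0,0,0.9],[0,0,0.9],[0,0,0.54],[0,0,0],[0,0,0]],"spin":[0,0,0,0,0,0,0]}'; python3 -m jog '{"jaw":[18,18,18,18,18,18,18],"slide":[[0,0,0],[0,0,0],[0,0,0],[0,0,0],[0,0,0],[0,0,0],[0,0,0]],"spin":[0,0,0,0,0,0,0]}' 30; python3 -m jog '{"jaw":[18,18,18],"slide":[[0,0,-0.9],[0,0,-0.9],[0,0,-0.9]],"spin":[0,0,0]}'
```

```text
time_s: 18.9
ee_pos: [480.1, 424.9, 37.1]
ee_rot: [180.0, 0.0, 179.9]
force: [0.7, 0.5, 0.2]
gripper_width: 62.2
gripper_force: 0.0
time_s: 19.6
ee_pos: [479.7, 425.9, 37.2]
ee_rot: [180.0, 0.0, 180.0]
force: [0.5, 0.0, 3.8]
gripper_width: 30.5
gripper_force: 30.0
time_s: 19.9
ee_pos: [478.9, 425.1, 117.5]
ee_rot: [-179.9, -0.1, 180.0]
force: [0.6, -0.0, -1.4]
gripper_width: 30.3
gripper_force: 29.9
```

```bash
python3 -m jog '{"jaw":[18,18,18,18,18,18,18,18,18,18],"slide":[[0,-0.9,-0.4],[0,-1,-0.4],[0,-1,-0.4],[0.1,-1,0],[0.1,-1,0],[0.1,-1,0],[0.1,-1,0],[0.1,-1,0],[0.1,-1,0],[0.1,-1,0]],"spin":[0,0,0,0,0,0,0,0,0,0]}'; python3 -m jog '{"jaw":[18,18,18,18,18,18,18],"slide":[[0.08,-1,0],[0,-1,0],[0,-0.38,0],[0,0,0.6],[0,0,0.6],[0,0,0],[0,0,0]],"spin":[0,0,0,0,0,0,0]}'; python3 - <<'E'
from workcell import env; from h import *
s=env.state(); m=env.camera_model('wrist'); im=env.grab_frame('wrist'); cv2.imwrite('pics/w8.png',cv2.resize(im[100:300,150:420,::-1],None,fx=2.9,fy=2.9,interpolation=cv2.INTER_CUBIC)); 
p=s['ee_pos']; print(p,s['ee_rot']); 
q=proj(m,[[p[0],p[1],p[2]-37],[455.8,56.5,37]]); print((q-[150,100])*2.9)
E
```

```text
time_s: 20.9
ee_pos: [457.5, 127.3, 153.0]
ee_rot: [-180.0, -0.1, -180.0]
force: [0.2, 0.0, -1.2]
gripper_width: 30.7
gripper_force: 29.9
time_s: 21.6
ee_pos: [455.9, 57.6, 117.5]
ee_rot: [180.0, -0.1, -180.0]
force: [0.1, -0.1, -1.9]
gripper_width: 30.3
gripper_force: 29.9
[455.90302263  57.5941222  117.53616173] [ 1.79987541e+02 -5.17121513e-02 -1.79998797e+02]
[[389.96533369 380.06798996]
 [386.16480062 330.31624603]]
```

View pics/w8.png

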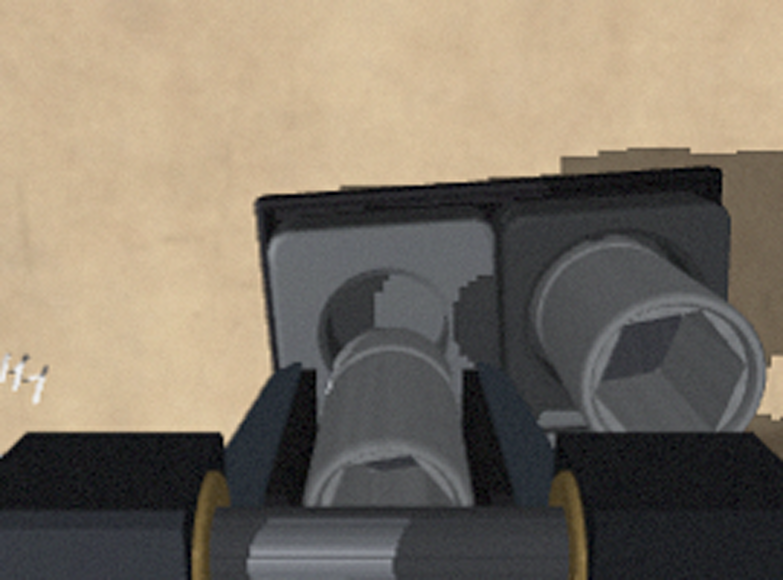

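The m well is centred at about (383,331) and the foot is about 1.7 mm to its right. I'll shift and lower.

```bash
python3 -m jog '{"jaw":[18,18,18,18,18,18,18],"slide":[[0,-0.06,0.6],[0,0,0.7],[0,0,0.5],[0,0,0.2],[0,0,0.15],[0,0,0],[0,0,0]],"spin":[0,0,0,0,0,0,0]}'; python3 -m jog '{"jaw":[18,18,18,42,42,42,42],"slide":[[0,0,0.08],[0,0,0],[0,0,0],[0,0,0],[0,0,0],[0,0,0],[0,0,0]],"spin":[0,0,0,0,0,0,0]}';  python3 -m jog '{"jaw":[42,42,42,42,42,42,42,42,42,42],"slide":[[0,0,-0.5],[0,0,-0.9],[0,0,-1],[0,0,-1],[0,0,-1],[0,1,-0.5],[0,1,0],[0,1,0],[0,1,0],[0,1,0]],"spin":[0,0,0,0,0,0,0,0,0,0]}'; python3 -m jog '{"jaw":[42,42,42],"slide":[[0,1,0],[0,0,0],[0,0,0]],"spin":[0,0,0]}'; python3 - <<'E'
from workcell import env; from h import *
a=env.grab_frame('scene')[:,:,::-1]; t=env.grab_frame('top')[:,:,::-1]
A=cv2.resize(a[190:340,210:400],None,fx=2.1,fy=2.1); B=cv2.resize(t[165:285,300:420],(315,315))
A=cv2.copyMakeBorder(A,0,0,0,0,0); cv2.imwrite('pics/fin.png',np.hstack([A,B]))
cv2.imwrite('pics/fullscene.png',a)
m=env.camera_model('top'); k=np.array([300,165]); sc=315/120
print((proj(m,[[521.2,130.8,89],[455.8,56.5,85],[450.7,126,93],[525.7,61,81]])-k)*sc+[A.shape[1],0])
E
```

```text
time_s: 22.35
ee_pos: [456.7, 55.6, 53.8]
ee_rot: [180.0, 0.1, 180.0]
force: [0.4, -0.7, -1.9]
gripper_width: 30.1
gripper_force: 29.9
time_s: 23.05
ee_pos: [456.2, 55.4, 50.9]
ee_rot: [180.0, 0.0, 180.0]
force: [0.5, 0.1, -0.7]
gripper_width: 41.8
gripper_force: 0.0
time_s: 24.05
ee_pos: [455.8, 206.6, 197.8]
ee_rot: [180.0, 0.0, 180.0]
force: [-0.0, -0.1, -0.8]
gripper_width: 42.0
gripper_force: 0.0
time_s: 24.35
ee_pos: [455.7, 235.5, 197.5]
ee_rot: [-180.0, -0.0, -179.9]
force: [-0.3, -0.2, -0.4]
gripper_width: 42.2
gripper_force: 0.0
[[515.3832307   87.00947483]
 [628.95049643 186.01061136]
 [525.35035465 192.66099229]
 [618.03057999  82.63588803]]
```

View pics/fin.png

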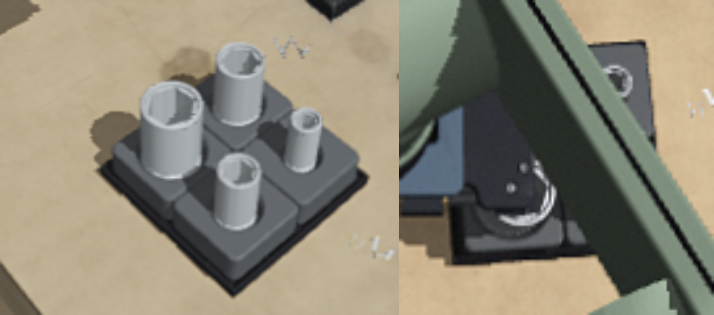

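All four sockets stand upright in their own wells, at (172,130), (240,85), (303,140) and (238,190), and the arm is clear. I'll hand it in.

```bash
python3 -c "
from workcell import env
print(env.job_done())"
```

```text
the job is handed in; nothing more can be done
None
```

All four sockets stand upright in the wells made for their sizes, with the smallest moved out of the largest well first; the job was handed in at about 24 s, with the jar, tape measure and purple look-alike left alone.

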